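# Refit the E-clip on the carousel spindle

## Robot

A 7-joint arm with a two-finger parallel gripper is mounted at the origin on the work surface. World frame = base frame: x ahead of the robot, y to its left, z up, the work surface at z = 0. Lengths are in mm, angles in rad, forces in N, time in s.
With the tool pointing down it reaches from about 400 to 900 mm from the base axis. Payload 5.5 kg.
Tool frame: the origin (TCP) lies between the finger pads; the fingertips stand ctrl.tips_ahead ahead of it and the grasp point (between the pads) lies 3 mm ahead of it (ctrl.tips_ahead is the distance from the TCP to the fingertips, in mm); z points along the fingers, y is the line along which they close (so a half turn about z gives the same grasp; the last joint's range is limited). The gripper opens to 92 mm and grips with 3 to 60 N. Pads are 19 mm wide; open, the fingers measure 130 mm over their backs; the gripper's body (75 mm by 190 mm) begins 47 mm behind the grasp point.
Start: joints at [-1.085, 0.501, -0.427, 1.55, 0.221, 1.138, -0.21], TCP at [143.587, 633.942, 248.729] pointing down, gripper open.
Joint ranges: [-2.88, 2.88], [-0.31, 2.03], [-1.54, 1.56], [0.2, 2.42], [-1.41, 4.55], [0.19, 2.02], [-2.57, 2.57]. Speed limits (rad/s): [2.57, 2.57, 3.14, 3.14, 3.14, 3.14, 3.14].

## Interface

Orientations are given as a rotation vector (axis times angle).
In Python, from plant import ctrl, effector, viewer, job_done gives the robot as it stands. Calls block until the motion is done:
- ctrl.move_to(position, orientation): joint-space move of the TCP to a pose.
- ctrl.move_l(position, rotation=None, v=150, contact_N=None): straight line of the TCP; rotation=None keeps the orientation; v is the mean speed in mm/s. With contact_N (N) it stops when the force on the tool has changed by that much, and returns True; else False.
- ctrl.set_joints(angles): joint-space move.
- effector.move_gripper(opening): finger opening in mm; the grip force is fixed at half the most; returns when the fingers have stopped.
- ctrl.hold(seconds).
- ctrl.inverse_kinematics(position, orientation): joint angles nearest the present ones, or None.
- ctrl.sense(): the state.
- viewer.capture(name): name is "scene" or "top"; returns a dict with "frame" (384x512x3 uint8, red, green, blue), "fx", "fy", "cx", "cy" (pixels), "distortion" ([k1, k2, p1, p2, k3] as OpenCV has them; the pictures are not rectified), "pose" (4x4, takes a point from camera to world coordinates). Camera axes: x right, y down, z forward; pixel columns grow to the right and rows downward; lengths in mm; the calibration is good to about 2 mm. A picture is of the moment at which its call begins. There is no depth.
A pose or a line that the arm cannot do raises ctrl.Unreachable and nothing moves.
- job_done(): hands the job in; it is judged then, once.
The state is a dict: "t": time; "joint_positions": joint angles; "joint_velocities": joint speeds; "effort": joint torques, N m; "tool_pos": TCP position; "tcp_rot": TCP orientation; "contact_force": force on the tool from outside, world axes, zero at the start; "moment": the same for the moment, N m; "width": finger opening in mm; "gripper_force": force on a finger pad.
Only numpy, scipy, OpenCV 4.12 (cv2) and the standard library are available. Lean on these libraries where they do the work, as an engineer would, in place of code of your own. Each camera call takes 0.05 s, during which the arm holds its last target. There are 200 camera calls.

## Task

The vial carousel of the sample changer has just been put back on its spindle and must be locked there again. Lay the E-clip flat on the hub beside the spindle with its open side to the spindle, let go of it, take the fork tool and push the clip sideways into the spindle's groove until it snaps in, finishing with one firm press of about 10 N to feel that it has bottomed; never lean on it with 20 N or more, and never push it on with the fingers. Then lay the fork tool back on its steel tray and leave the other parts and tools on the trays where they are.

Things in the scene. Friction and masses are not known exactly. Their poses are not given: they have to be found in the camera images.
- changer: Sample changer, fixed: white housing 250 x 200 x 70 mm (110 mm towards its -x, 140 mm towards +x), aluminium vial carousel plate of 200 mm diameter, top at 84 mm, a few vials standing 6 mm out of it. Origin on the bench under the spindle's axis. A needle post with a head, 170 mm tall, stands 122 mm along +x and 72 to 117 mm along +y from the axis.
- spindle (a point): On the spindle's vertical axis at the height of the hub's flat face, 100 mm above the bench; z up. The hub is a steel disc of 100 mm diameter, 16 mm above the carousel plate. From its face up: 5 mm of groove (19 mm diameter, all round), then the spindle's end (24 mm diameter, 13 mm tall). The clip can go on from any side.
- clip: Dark spring-steel E-clip, lying flat: 38 mm outside diameter, 4 mm thick, ring 5 mm wide, open at its own +x side, two sprung prongs beside the opening, a fixed prong at the back. Origin: centre of its round outline, on the underside; z up. Grasp it 38 mm wide across its y: sides and back are rigid. Flat on the hub's face it is level with the groove. Home: centre on the spindle's axis.
- clip_mouth (a point): In the clip's opening, 12 mm from its centre along its +x, at mid thickness. The prongs meet the groove when the clip's centre is 10 mm from the axis; over the next 2 to 4 mm the push rises to 6 to 12 N, then the clip gives way and springs most or all of the rest of the way by itself (a second small push may be needed). Home, it has 0.6 mm of play and stops hard on its back prong.
- fork_tool: Fork tool lying on its tray, 0.1 to 0.16 kg: black straight handle (112 mm long, 24 mm wide, 25 mm tall) with a collet nut at its front that clamps a flat steel blade, 14 mm wide and 5 mm thick, ending in a wide V-shaped fork 50 mm across. x runs from handle to fork, z up. Origin: on the handle's underside, 25 mm behind its front end, near the balance point. Blade 10 to 15 mm above the underside.
- fork_grip (a point): Grip point: middle of the handle's section, 12.5 mm above the fork tool's origin. The blade is clamped further in or out each time, and holds there: a clip that sits in the fork has its centre 105 to 125 mm ahead of this point along the tool's x; the fork's faces touch the clip's back 30 degrees to either side of the middle line. The blade's straight part covers at least 30 to 80 mm ahead.
- tool_tray: Shallow steel tray of the tools, 300 x 180 mm along its x and y, floor 3 mm thick, rim 9 mm above the bench, walls 3 mm. Origin: centre of its underside. Fixed. It may stand on the left or on the right.
- clip_tray: Shallow steel tray of the small parts, 200 x 180 mm, floor 3 mm thick, rim 9 mm above the bench, walls 3 mm. Origin: centre of its underside. Fixed; on the other side from the tool tray.
- screwdriver: Black-handled screwdriver, 190 mm long, handle 26 mm thick, lying on the tool tray; origin under its middle. Not needed.
- washer: Closed dark steel washer, 38 mm outside, 25 mm hole, 4 mm thick, on the clip's tray; origin: centre of its underside. Not needed.
- spacer: Thick steel spacer ring, 32 mm diameter, 9 mm thick, on the clip's tray; origin: centre of its underside. Not needed.
Mind the look-alikes: they are no part of the job. Leave any yellow look-alike of the fork_tool alone.

How it is judged (in metres and radians):
On the way, in this order (a step that is already met when the one before it is completed fails the run):
1. the clip lies flat on the hub beside the spindle (centre 12 to 34 mm from its axis), open side to the spindle, and is let go (horizontal distance between clip and spindle between 0.012 and 0.034 m and horizontal distance between clip_mouth and spindle below 0.024 m and z of clip in the frame of spindle between -0.002 and 0.002 m and angle between clip's own z axis and vertical below 0.1 rad and contact force between the fingers and clip below 0.1 N), for 0.2 s.
2. the clip is home in the groove (centre within 2 mm of the axis) and is pressed there by the fork tool with at least 4 N (horizontal distance between clip and spindle below 0.002 m and contact force between fork_tool and clip above 4 N), for 0.1 s.
At the end, for the whole second after the job is handed in: The clip sits in the spindle's groove, level, its centre within 2 mm of the axis; the fork tool lies at rest on its tray, the grip point within 110 mm (along) and 85 mm (across) of the tray's middle and less than 28 mm above the bench (horizontal distance between clip and spindle below 0.002 m and z of clip in the frame of spindle between -0.002 and 0.002 m and angle between clip's own z axis and vertical below 0.1 rad and x of fork_grip in the frame of tool_tray between -0.11 and 0.11 m and y of fork_grip in the frame of tool_tray between -0.085 and 0.085 m and z of fork_grip in the frame of tool_tray below 0.028 m and linear speed of each of fork_tool, clip below 0.02 m/s); the robot touches nothing.
It fails at once if the fork tool presses on the clip with 20 N or more (contact force between fork_tool and clip above 20 N).
It fails at once if the clip is pushed onto the spindle with the fingers or the arm (touched while its centre is less than 9 mm from the axis) (horizontal distance between clip and spindle below 0.009 m and contact force between any of the fingers, the arm and clip above 1 N).
It fails at once if the screwdriver, washer or spacer is moved by more than 30 mm (distance of any of screwdriver, washer, spacer from where it was at the start of the episode above 0.03 m).
It also fails if it takes over 69 s, if anything falls off the work surface, if the arm or the gripper's body presses on something with over 40 N, if the wrist force passes 120 N, or if a joint passes its speed limit or range.

## Working session

There is one attempt and no reset: what is moved stays moved. The work goes in short steps, each a Python script; the robot and the scene stay as the last script left them, time stands still between calls to the robot, and variables do not carry over. Pictures are saved under pics/ and viewed, at most 10 in all, crops included, and the job is handed in when it is done.

```bash
ls; mkdir -p pics
cat > h.py <<'E'
import numpy as np, cv2
from plant import ctrl, effector, viewer, job_done
from scipy.spatial.transform import Rotation as R
def snap(n, fn=None):
    c=viewer.capture(n)
    if fn: cv2.imwrite('pics/'+fn, c['frame'][:,:,::-1])
    return c
def K(c): return np.array([[c['fx'],0,c['cx']],[0,c['fy'],c['cy']],[0,0,1.]])
def ray(c,uv,z):
    p=cv2.undistortPoints(np.array(uv,float).reshape(-1,1,2),K(c),np.array(c['distortion'],float)).reshape(-1,2)
    T=np.array(c['pose']); d=np.c_[p,np.ones(len(p))]@T[:3,:3].T; o=T[:3,3]
    return o+d*((z-o[2])/d[:,2])[:,None]
def proj(c,P):
    T=np.linalg.inv(np.array(c['pose'])); 
    return cv2.projectPoints(np.array(P,float).reshape(-1,1,3),cv2.Rodrigues(T[:3,:3])[0],T[:3,3],K(c),np.array(c['distortion'],float))[0].reshape(-1,2)
def down(a):  # tool z down, tool y (closing) line at world angle a+90deg => tool x at angle a
    x=np.array([np.cos(a),np.sin(a),0]); z=np.array([0,0,-1.]); return R.from_matrix(np.c_[x,np.cross(z,x),z]).as_rotvec()
E
python3 - <<'E'
from h import *
import pickle
cs={}
for n in ('scene','top'):
    c=snap(n); cs[n]=c; print(n,c['fx'],c['fy'],c['distortion'],np.round(c['pose'],3).tolist())
    cv2.imwrite(f'pics/{n}0.png',c['frame'][:,:,::-1])
pickle.dump(cs,open('c0.pkl','wb'))
s=ctrl.sense(); print(s, ctrl.tips_ahead)
E
```

```text
pics
scene 422.47633870304367 422.47633870304367 [-0.05524284  0.          0.          0.          0.        ] [[0.316, 0.756, -0.574, 1213.858], [0.949, -0.244, 0.202, -136.502], [0.013, -0.608, -0.794, 1106.19], [0.0, 0.0, 0.0, 1.0]]
top 497.36166762602886 497.36166762602886 [-0.18396187  0.          0.          0.          0.        ] [[-0.022, -0.983, 0.183, 237.982], [-1.0, 0.021, -0.007, 119.78], [0.003, -0.183, -0.983, 1584.39], [0.0, 0.0, 0.0, 1.0]]
{'t': 0.1, 'joint_positions': array([-1.08479603,  0.50174345, -0.42681692,  1.5513226 ,  0.22080598,
        1.13828363, -0.21030504]), 'joint_velocities': array([ 0.00089703, -0.00234463, -0.00033668, -0.00330712,  0.00075767,
        0.00044388, -0.00038644]), 'effort': array([-9.83104343e-03, -5.67875469e+01, -5.83801389e+00, -2.79915369e+01,
       -6.90279691e-02,  2.41443585e-02,  3.29214834e-05]), 'tool_pos': array([143.5326963 , 633.36482254, 247.79904416]), 'tcp_rot': array([-3.49145013e-01, -3.12187609e+00,  2.64560317e-03]), 'contact_force': array([ 0.08265687, -0.09769865, -0.41599599]), 'moment': array([-0.00061341, -0.01813633, -0.00524295]), 'gripper_force': 0.0, 'width': 91.80497835537076} 22.0
```

Run:
```python
import cv2
for n in('top0','scene0'):
    a=cv2.imread(f'pics/{n}.png'); cv2.imwrite(f'pics/{n}b.png',cv2.resize(a,(800,600),interpolation=cv2.INTER_CUBIC))
```

```text
(no output)
```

View pics/top0b.png

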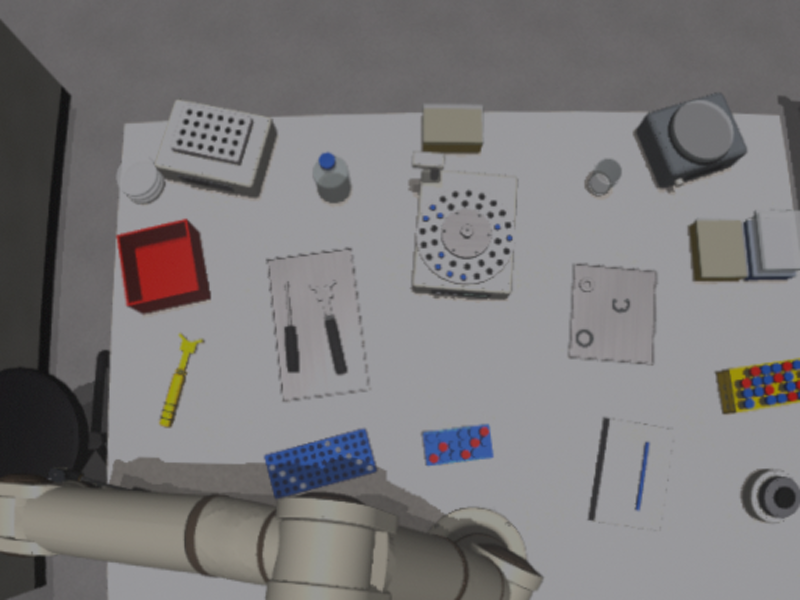

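View pics/scene0b.png

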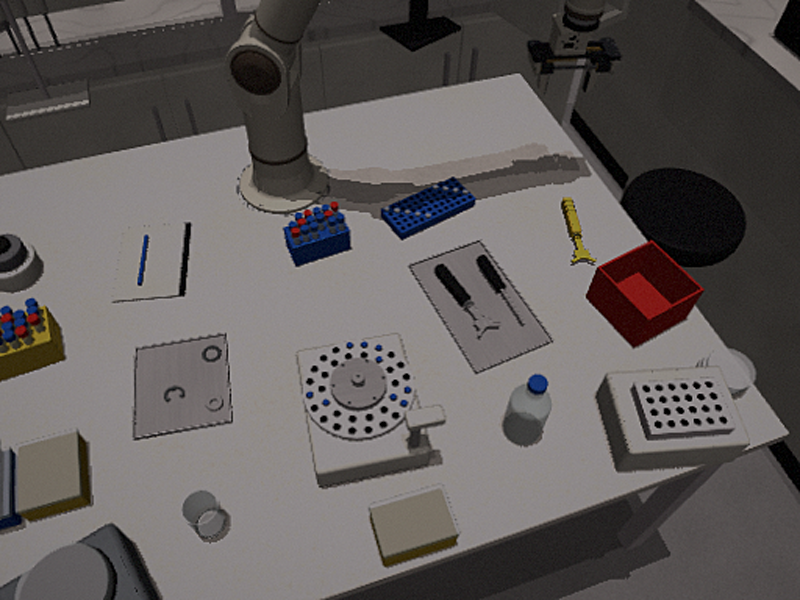

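Top view, in 800x600 pixels. Ring-shaped candidates on the right tray are a C-shaped ring at (621,305), a closed washer at (585,338) and a spacer at (587,285); the open C ring fits the clip. Tool candidates are a black fork-ended tool at (333,330), a screwdriver at (290,330) and a yellow fork look-alike at (180,380); the black forked one on the left tray fits. The spindle is at about (466,231). I'll confirm these in one enlarged crop.

Run:
```python
import cv2,numpy as np
t=cv2.imread('pics/top0.png');s=cv2.imread('pics/scene0.png')
def c(im,cx,cy,w,h,W,H): 
    x0,y0=int(cx-w/2),int(cy-h/2); print(x0,y0,w,h,W/w); return cv2.resize(im[y0:y0+h,x0:x0+w],(W,H),interpolation=cv2.INTER_CUBIC)
k=1/1.5625
a=c(t,600*k,312*k,50,37,400,296); b=c(s,180*k,385*k,50,37,400,296)
d=c(t,330*k,325*k,50,75,200,300); e=c(s,475*k,300*k,50,75,200,300)
f=c(t,466*k,231*k,50,75,200,300); g=c(s,358*k,380*k,50,75,200,300)
im=np.vstack([np.hstack([a,b]),np.hstack([d,e,f,g])])
im=cv2.convertScaleAbs(im,alpha=1.6); cv2.imwrite('pics/crop1.png',im)
```

```text
359 181 50 37 8.0
90 227 50 37 8.0
186 170 50 75 4.0
279 154 50 75 4.0
273 110 50 75 4.0
204 205 50 75 4.0
```

View pics/crop1.png

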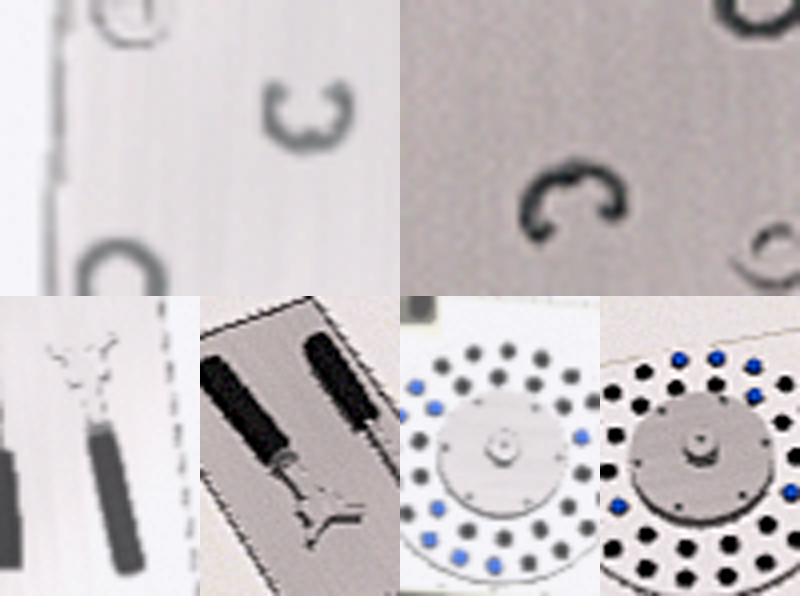

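```bash
cat > fit.py <<'E'
from h import *
from scipy.optimize import minimize
S=8
def mask(c,pts,box,hull=True):
    x0,y0,x1,y1=box; p=(proj(c,pts)+0.5-[x0,y0])*S
    m=np.zeros(((y1-y0)*S,(x1-x0)*S),np.uint8); q=np.round(p).astype(np.int32)
    cv2.fillPoly(m,[cv2.convexHull(q) if hull else q.reshape(-1,1,2)],255)
    return cv2.resize(m,(x1-x0,y1-y0),interpolation=cv2.INTER_AREA).astype(float)/255
def fit(c,model,p0,rad,step):
    """model(p)->[(pts,hull)] layers, later ones cover earlier; brightness of each is free"""
    P=np.vstack([l[0] for l in model(p0)]); q=proj(c,P); lo=np.floor(q.min(0)-rad).astype(int); hi=np.ceil(q.max(0)+rad).astype(int)
    box=(lo[0],lo[1],hi[0],hi[1]); I=c['frame'][lo[1]:hi[1],lo[0]:hi[0]].mean(2).ravel()
    def cost(p):
        L=[np.ones(len(I))]
        for pts,h in model(p):
            m=mask(c,pts,box,h).ravel(); L=[l*(1-m) for l in L]+[m]
        A=np.array(L).T; r=I-A@np.linalg.lstsq(A,I,rcond=None)[0]
        return np.minimum(np.abs(r),40).__pow__(2).mean()
    p0=np.array(p0,float); sim=np.vstack([p0]+[p0+np.eye(len(p0))[i]*step[i] for i in range(len(p0))])
    r=minimize(cost,p0,method='Nelder-Mead',options=dict(initial_simplex=sim,xatol=.02,fatol=1e-3,maxiter=400)); return r.x,r.fun
def circ(x,y,r,z,a=np.linspace(0,2*np.pi,60)): return np.c_[x+r*np.cos(a),y+r*np.sin(a),np.full(len(a),z)]
def clip_m(z):
    def m(p):
        g=np.radians(45); a=np.linspace(g,2*np.pi-g,50)+p[2]
        return [(np.vstack([circ(p[0],p[1],19,z,a),circ(p[0],p[1],13.,z,a[::-1])]),False)]
    return m
def handle_m(z0):
    def m(p):
        B=np.array([[x,y,z] for x in(-87,25) for y in(-12,12) for z in(0,25.)]); M=R.from_rotvec([0,0,p[2]]).as_matrix()
        return [(B@M.T+[p[0],p[1],z0],True)]
    return m
def spin_m(p):
    f=lambda r,z0,z1: np.vstack([circ(*p[:2],r,z0),circ(*p[:2],r,z1)])
    return [(f(50,84,100),True),(circ(*p[:2],50,100),True),(f(12,105,118),True),(circ(*p[:2],12,118),True)]
E
cat > m1.py <<'E'
from fit import *
import pickle
cs=pickle.load(open('c0.pkl','rb')); k=1.5625
ti=cs['top']
g=lambda u,v,z: ray(ti,[[u/k-.5,v/k-.5]],z)[0]
sp=g(466,240,100);cl=g(621,305,5); f1=g(331,318,28);f2=g(340,373,28); d=f1-f2; th=np.arctan2(d[1],d[0])
print(sp,cl,f1,f2,th); fo=f1-25*d/np.linalg.norm(d)
for n in cs:
    c=cs[n]
    print(n,'spin',fit(c,spin_m,sp[:2],3,[4,4]))
    print(n,'clip',fit(c,clip_m(6),[cl[0],cl[1],0],4,[4,4,.3]))
    print(n,'fork',fit(c,handle_m(3),[fo[0],fo[1],th],3,[5,5,.05]))
# vials
hsv=cv2.cvtColor(ti['frame'],cv2.COLOR_RGB2HSV); b=((hsv[:,:,0]>100)&(hsv[:,:,0]<130)&(hsv[:,:,1]>90)).astype(np.uint8)
n,_,st,ce=cv2.connectedComponentsWithStats(b)
for q in ce[1:]:
    P=ray(ti,[q],90)[0]-sp
    if np.hypot(*P[:2])<105: print('vial',np.round(np.hypot(*P[:2])),np.round(np.degrees(np.arctan2(P[1],P[0]))))
E
python3 m1.py
```

```text
[629.19370006   1.49612412 100.        ] [ 508.43028152 -327.18456072    5.        ] [490.63969423 275.61319508  28.        ] [378.41432834 258.0548928   28.        ] 0.1551975689982027
scene spin (array([6.44084508e+02, 4.61372680e-01]), np.float64(485.6096538296377))
scene clip (array([ 5.12907226e+02, -3.25866284e+02, -7.42027484e-04]), np.float64(59.110341769927366))
scene fork (array([4.67259613e+02, 2.71957146e+02, 1.60058680e-01]), np.float64(237.62175916394423))
top spin (array([ 6.44498725e+02, -2.05237538e-02]), np.float64(259.9133567800863))
top clip (array([ 5.10656380e+02, -3.26654393e+02, -2.71369170e-02]), np.float64(39.274434511053514))
top fork (array([4.64588659e+02, 2.73867181e+02, 2.10499226e-01]), np.float64(101.36013185420107))
vial 96.0 41.0
vial 74.0 42.0
vial 92.0 58.0
vial 71.0 -66.0
vial 88.0 -87.0
vial 56.0 118.0
vial 76.0 132.0
vial 74.0 153.0
vial 73.0 175.0
```

The crop confirms it. The clip is the dark C at top crop (308,115), opening towards world +x, next to the closed washer and spacer. The black fork tool is at the lower left, with the spindle and hub beside it. I'll pick up the clip.

```bash
cat > s1.py <<'E'
from h import *
def pr(): s=ctrl.sense(); print(round(s['t'],1),s['tool_pos'].round(1),s['contact_force'].round(1),round(s['width'],1),s['gripper_force'],s['joint_positions'].round(2))
x,y,a=511.8,-326.3,-.015
for o in (np.pi+a,a): print(ctrl.inverse_kinematics([x,y,220],down(o)), ctrl.inverse_kinematics([620,-10,200],down(o+.436)))
o=down(np.pi+a)
ctrl.move_to([x,y,220],o); pr()
effector.move_gripper(60)
ctrl.move_l([x,y,40],v=150); pr()
ctrl.move_l([x,y,26.5],v=50,contact_N=6); pr()
snap('scene','g1.png')
a=cv2.imread('pics/g1.png')[210:285,80:180]; cv2.imwrite('pics/g1c.png',cv2.convertScaleAbs(cv2.resize(a,(800,600),interpolation=cv2.INTER_CUBIC),alpha=1.5))
E
python3 s1.py
```

```text
[-0.0359561   0.51615051  0.76152791  1.72378781 -0.40015848  1.06376713
  2.41468777] [ 0.03140605  0.46382057 -0.07767713  1.68520512  0.04142322  0.99416644
  1.9311108 ]
[-0.10578978  0.55460409  0.87186725  1.72587935 -0.47309809  1.08596259
 -0.66629468] [-0.25424392  0.47488967  0.30293983  1.69601774 -0.16330112  0.99550876
 -1.04350426]
3.7 [ 512.4 -325.4  219.9] [-1.  -0.   0.3] 91.7 0.0 [-0.04  0.52  0.76  1.72 -0.4   1.06  2.41]
5.8 [ 512.4 -326.8   40.9] [ 0.3 -1.1  0.4] 60.3 0.0 [ 0.11  0.73  0.56  1.81 -0.55  0.75  2.52]
6.2 [ 511.6 -326.1   26.1] [-0.   0.4 -0.6] 59.8 0.0 [ 0.13  0.75  0.54  1.82 -0.55  0.73  2.53]
```

View pics/g1c.png

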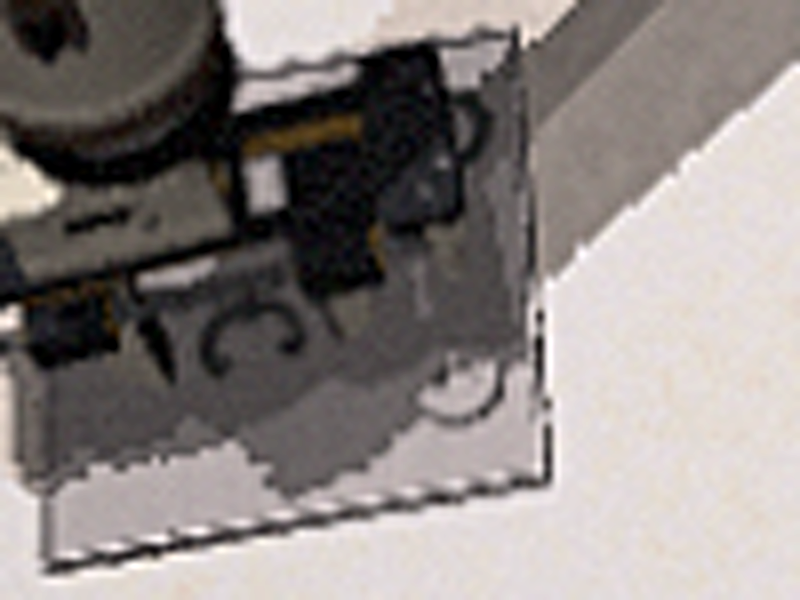

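Viewed the crop: the clip at (253,335) lies between the fingertips at (160,345) and (335,310), so it is straddled well. I'll grasp it and carry it to the hub, heading 25° to keep the later fork approach clear of the vials.

```bash
cat > s2.py <<'E'
from h import *
from s1p import pr
effector.move_gripper(30); pr()
p=ctrl.sense()['tool_pos']
ctrl.move_l([p[0],p[1],180],v=200); pr()
phi=np.radians(25); A=np.array([644.2,0.2]); q=A-23*np.array([np.cos(phi),np.sin(phi)])
o=down(np.pi+phi)
ctrl.move_to([*q,180],o); pr()
ctrl.move_l([*q,132],v=120); pr()
snap('scene','p1s.png'); snap('top','p1t.png')
print(ctrl.move_l([*q,121.5],v=15,contact_N=4)); pr()
E
sed -n '/^def pr/p' s1.py | cat <(echo 'from h import *') - > s1p.py; python3 s2.py
```

```text
6.7 [ 511.8 -326.3   26.6] [-0.4 -0.5 -0.1] 36.0 29.999988216441125 [ 0.13  0.75  0.54  1.82 -0.55  0.73  2.53]
7.7 [ 511.2 -325.5  178.9] [ 0.3  0.5 -0. ] 35.9 29.99996771919541 [ 0.02  0.55  0.68  1.76 -0.4   0.98  2.41]
8.9 [623.  -12.3 180. ] [-0.1 -0.3  0.7] 35.9 29.99982812209055 [-0.43  0.54  0.56  1.71 -0.33  0.98  2.25]
9.5 [623.3 -10.5 132. ] [ 0.7  0.1 -0.3] 36.3 30.00005818263162 [-0.41  0.6   0.53  1.74 -0.37  0.9   2.28]
True
10.2 [623.3  -9.4 123.5] [-0.6 -0.5  4.7] 36.3 30.001330724917352 [-0.41  0.61  0.52  1.74 -0.38  0.89  2.28]
```

```bash
cat > s3.py <<'E'
from h import *
from fit import *
from s1p import pr
import pickle
effector.move_gripper(58); pr()
p=ctrl.sense()['tool_pos']; ctrl.move_l([p[0],p[1],200],v=200)
ctrl.move_to([480,200,230],down(np.pi+.185)); pr()
cs={n:snap(n,n+'2.png') for n in('scene','top')}; pickle.dump(cs,open('c2.pkl','wb'))
for n,c in cs.items():
    print(n,'spin',fit(c,spin_m,[644,0],3,[4,4])); print(n,'clip',fit(c,clip_m(104),[623,-9.5,.436],4,[4,4,.3]))
a=cs['scene']['frame'][217:262,200:260]; b=cs['top']['frame'][125:170,270:330]
f=lambda a: cv2.resize(a[:,:,::-1],(400,300),interpolation=cv2.INTER_CUBIC)
cv2.imwrite('pics/c2.png',cv2.convertScaleAbs(np.hstack([f(a),f(b)]),alpha=1.3))
E
python3 s3.py
```

```text
10.7 [622.6  -9.4 122.6] [0.5 0.6 0.1] 58.0 0.0 [-0.41  0.61  0.52  1.74 -0.38  0.89  2.28]
12.3 [480.5 198.9 229.6] [0.3 0.2 0.9] 57.9 0.0 [-0.99  0.3   0.65  1.92 -0.21  0.99  1.51]
scene spin (array([6.44373061e+02, 4.02260050e-01]), np.float64(548.3312771301523))
scene clip (array([ 6.24885580e+02, -9.38168362e+00,  4.09438420e-01]), np.float64(543.6484131011842))
top spin (array([ 6.44494142e+02, -2.52379309e-02]), np.float64(344.36131843692624))
top clip (array([ 6.22075570e+02, -8.75930996e+00,  4.14197698e-01]), np.float64(180.60484124308084))
```

View pics/c2.png

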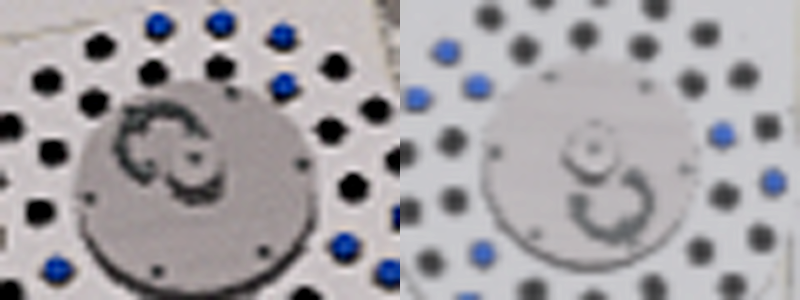

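The clip lies flat beside the spindle with its mouth towards it: scene crop (165,145) against spindle (200,160), top crop (612,203) against (592,150). It was released about 21 mm from the axis. Next is the fork tool.

```bash
cat > s4.py <<'E'
from h import *
from s1p import pr
x,y,a=466,272.9,.185
effector.move_gripper(46)
ctrl.move_to([x,y,120],down(np.pi+a)); 
ctrl.move_l([x,y,45],v=120); pr()
print(ctrl.move_l([x,y,28.3],v=40,contact_N=6)); pr()
c=snap('scene'); snap('top','g4t.png')
u=proj(c,[[x,y,15]])[0].astype(int); f=c['frame'][u[1]-30:u[1]+45,u[0]-50:u[0]+50,::-1]
cv2.imwrite('pics/g4.png',cv2.convertScaleAbs(cv2.resize(f,(800,600),interpolation=cv2.INTER_CUBIC),alpha=1.5))
E
python3 s4.py
```

```text
14.2 [466.8 272.9  45.8] [-0.3 -0.5 -0.3] 46.1 0.0 [-0.95  0.61  0.47  1.98 -0.45  0.65  1.56]
False
14.8 [465.9 272.7  28. ] [ 0.9 -0.1  0.2] 46.3 0.0 [-0.93  0.64  0.45  1.98 -0.46  0.62  1.58]
```

View pics/g4.png

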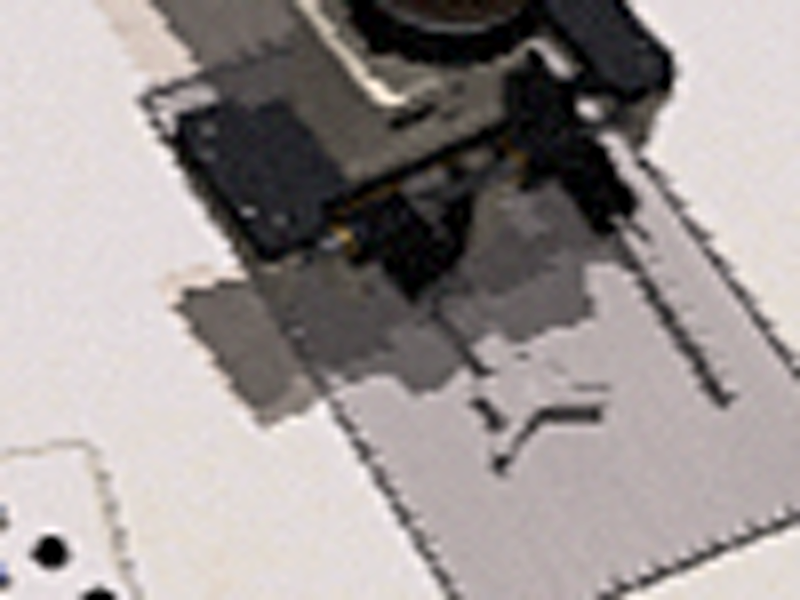

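Viewed: the handle at (430,240) is between the fingers, the V fork at (545,420) is free, and the screwdriver at (650,280) is untouched. I'll grip, lift and go to the pre-push pose.

```bash
cat > s5.py <<'E'
from h import *
from s1p import pr
from fit import *
effector.move_gripper(15); pr()
zg=ctrl.sense()['tool_pos'][2]
ctrl.move_l([466,272.9,190],v=200); pr()
phi=np.radians(25); u=np.array([np.cos(phi),np.sin(phi)]); A=np.array([644.4,0.2]); q=A-164*u
ctrl.move_to([*q,190],down(np.pi+phi)); pr()
z=28.3+88.5
ctrl.move_l([*q,z+4],v=120); ctrl.move_l([*q,z],v=20,contact_N=5); pr()
ctrl.hold(.3); pr()
c=snap('scene'); t=snap('top')
f=lambda a: cv2.resize(a[:,:,::-1],(400,400),interpolation=cv2.INTER_CUBIC)
a=c['frame'][200:262,198:260]; b=t['frame'][120:182,270:332]
cv2.imwrite('pics/c5.png',cv2.convertScaleAbs(np.hstack([f(a),f(b)]),alpha=1.3))
E
python3 s5.py
```

```text
15.4 [466.  273.1  28.4] [-0.5 -0.7  0.4] 24.0 29.8562890291214 [-0.93  0.64  0.45  1.98 -0.47  0.62  1.58]
16.3 [465.1 272.6 188.9] [-0.7  0.9 -1.1] 23.7 29.855835735797882 [-1.07  0.39  0.6   1.91 -0.28  0.92  1.43]
17.6 [495.9 -67.8 189.5] [-0.3 -0.4 -1.2] 23.8 29.856094121932983 [-0.52  0.34  0.72  2.01 -0.29  0.9   2.36]
18.7 [495.9 -69.1 117. ] [-0.2 -0.3 -1.8] 23.5 29.855898320674896 [-0.44  0.46  0.65  2.06 -0.4   0.75  2.46]
19.0 [495.8 -69.1 116.9] [-1.  -0.2 -1.1] 23.8 29.855825901031494 [-0.44  0.46  0.65  2.06 -0.4   0.75  2.46]
```

View pics/c5.png

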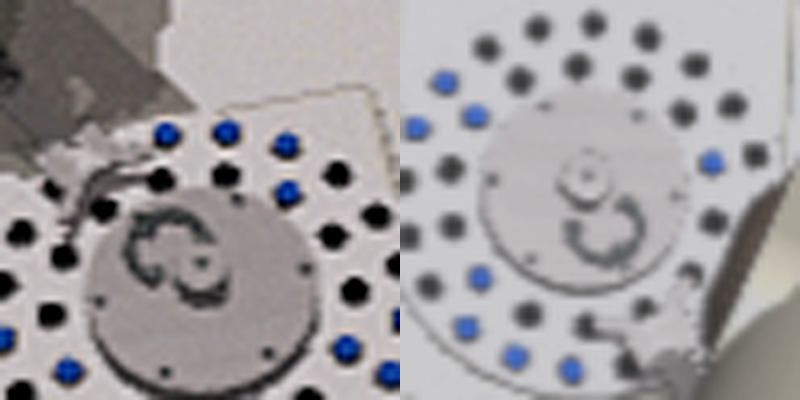

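The fork (scene crop (95,190), top crop (655,325)) is lined up behind the clip, pointing at the spindle. I'll push with force monitoring.

```bash
cat > s6.py <<'E'
from h import *
from s1p import pr
phi=np.radians(25); u=np.array([np.cos(phi),np.sin(phi)]); A=np.array([644.4,0.2]); z=116.8
def F(n=3):
    v=[]
    for _ in range(n): v.append(-ctrl.sense()['contact_force'][:2]@u); ctrl.hold(.01)
    return np.mean(v)
b=F(10); print('base',b)
hit=ctrl.move_l([*(A-137*u),z],v=30,contact_N=4); print(hit,F()-b)
if not hit: hit=ctrl.move_l([*(A-104*u),z],v=12,contact_N=4)
p=ctrl.sense()['tool_pos']; print(hit,A@u-p[:2]@u,F()-b); pr()
E
python3 s6.py
```

```text
base -0.2482725406478455
False 0.10824913755135049
True 122.27398363186325 0.3009229473904827
21.7 [533.4 -51.6 116. ] [ 0.2  0.9 -1.4] 23.9 29.85589027404785 [-0.45  0.52  0.63  1.97 -0.42  0.79  2.42]
```

```bash
cat > s7.py <<'E'
from h import *
from s1p import pr
import sys
phi=np.radians(25); u=np.array([np.cos(phi),np.sin(phi)]); A=np.array([644.4,0.2]); z=116.8
def F(n=4):
    v=[]
    for _ in range(n): v.append(-ctrl.sense()['contact_force'][:2]@u); ctrl.hold(.01)
    return np.mean(v)
b=-.25; d0=float(sys.argv[1]); fm=0
for d in np.arange(d0,d0-float(sys.argv[2]),-.5):
    h=ctrl.move_l([*(A-d*u),z],v=8,contact_N=7); f=F()-b
    print(d,h,round(f,1),round(A@u-ctrl.sense()['tool_pos'][:2]@u,1),end=' | '); fm=max(f,fm)
    if f>12.5 or (fm>4.5 and f<fm-3): break
pr()
E
python3 s7.py 122 14
```

```text
122.0 False 0.5 122.3 | 121.5 False 2.1 122.0 | 121.0 False 3.2 121.4 | 120.5 False 4.9 121.2 | 120.0 False 6.4 121.1 | 119.5 False 7.1 121.0 | 119.0 False 6.2 120.0 | 118.5 False 6.9 119.9 | 118.0 False 7.3 119.8 | 117.5 False 8.3 119.6 | 117.0 False 9.0 119.6 | 116.5 False 10.0 119.4 | 116.0 False 10.4 119.3 | 115.5 False 0.3 114.4 | 25.8 [540.7 -48.  117.1] [ 0.3 -0.3 -0.5] 23.7 29.957837462425232 [-0.46  0.52  0.63  1.95 -0.42  0.8   2.42]
```

Snap felt: the force built to 10.4 N and then fell to 0.3 N. Now one firm press of about 10 N.

```bash
cat > s8.py <<'E'
import sys; sys.argv=['',"114.5","0"]
from s7 import *
d=115
while d>103:
    d-=.4; h=ctrl.move_l([*(A-d*u),z],v=8,contact_N=7); f=F()-b
    print(round(d,1),h,round(f,1),round(A@u-ctrl.sense()['tool_pos'][:2]@u,1),end=' | ')
    if f>9.3: break
ctrl.hold(.3); print('held',F()-b)
p=ctrl.sense()['tool_pos']; q=p[:2]-45*u
ctrl.move_l([*q,z],v=60); ctrl.move_l([*q,190],v=150); pr()
c=snap('scene'); t=snap('top')
f=lambda a: cv2.resize(a[:,:,::-1],(400,400),interpolation=cv2.INTER_CUBIC)
a=c['frame'][210:262,203:255]; b=t['frame'][122:174,273:325]
cv2.imwrite('pics/c8.png',cv2.convertScaleAbs(np.hstack([f(a),f(b)]),alpha=1.3))
E
python3 s8.py
```

```text
25.8 [540.7 -48.  117.1] [ 0.3 -0.3 -0.5] 23.7 29.957837462425232 [-0.46  0.52  0.63  1.95 -0.42  0.8   2.42]
114.6 False 0.3 113.7 | 114.2 False 0.3 114.1 | 113.8 False 0.3 113.8 | 113.4 False 0.3 113.4 | 113.0 False 0.5 113.0 | 112.6 False 0.2 112.6 | 112.2 False 0.1 112.2 | 111.8 False 0.1 111.9 | 111.4 False 1.8 111.6 | 111.0 False 2.8 111.5 | 110.6 False 5.0 111.3 | 110.2 False 6.4 111.3 | 109.8 False 7.2 111.2 | 109.4 False 7.8 111.2 | 109.0 False 8.4 111.1 | 108.6 False 9.4 111.1 | held 9.210700883291484
32.2 [502.7 -65.4 189.6] [-0.2  1.3 -1.3] 23.9 29.957822263240814 [-0.52  0.36  0.72  1.99 -0.29  0.91  2.36]
```

View pics/c8.png

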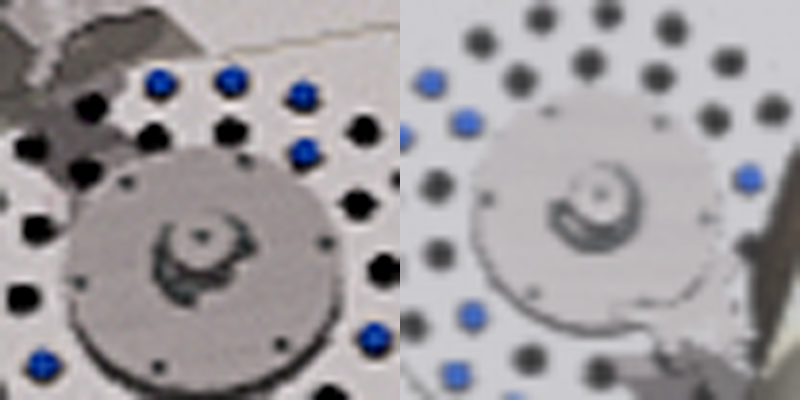

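The clip ring now surrounds the spindle concentrically with the hub: scene crop (203,258) against hub (205,267), top crop (595,208) against hub (595,211). The press held 9.2 N against a hard stop. I'll return the fork to its tray.

```bash
cat > s9.py <<'E'
from fit import *
from s1p import pr
x,y,a=466,272.9,.185; o=down(np.pi+a)
ctrl.move_to([x,y,190],o)
ctrl.move_l([x,y,45],v=150); print(ctrl.move_l([x,y,27.5],v=20,contact_N=4)); pr()
effector.move_gripper(44); p=ctrl.sense()['tool_pos']; ctrl.move_l([p[0],p[1],220],v=150); pr()
ctrl.move_to([380,300,300],o); ctrl.hold(.3)
c=snap('scene'); t=snap('top')
for n,k in (('scene',c),('top',t)):
    print(n,fit(k,clip_m(104),[644,0,.436],4,[3,3,.3]),fit(k,handle_m(3),[466,273,.185],3,[5,5,.05]))
f=lambda a: cv2.resize(a[:,:,::-1],(400,400),interpolation=cv2.INTER_CUBIC)
v=c['frame'][140:250,260:370]; b=t['frame'][150:260,170:280]
cv2.imwrite('pics/c9.png',cv2.convertScaleAbs(np.hstack([f(v),f(b)]),alpha=1.4)); pr()
E
python3 s9.py
```

```text
True
35.5 [465.7 272.8  28.4] [-1.9 -0.7  3.8] 23.8 29.959236681461334 [-0.98  0.66  0.51  1.99 -0.53  0.63  1.63]
37.5 [464.3 272.1 219.1] [-0.3  1.1  0.5] 44.2 0.0 [-1.16  0.37  0.71  1.89 -0.29  0.99  1.44]
scene (array([6.44497387e+02, 7.76481647e-01, 4.16893285e-01]), np.float64(241.32427222256345)) (array([4.56697738e+02, 2.72944628e+02, 2.07166037e-01]), np.float64(710.0683024685804))
top (array([6.43250695e+02, 8.89918392e-01, 5.07080037e-01]), np.float64(97.94411143638406)) (array([4.62012718e+02, 2.77684569e+02, 2.38122830e-01]), np.float64(453.8443209957855))
38.5 [380.4 299.4 299.4] [ 0.1 -1.1 -0.4] 44.3 0.0 [-1.42  0.14  0.77  1.93 -0.11  1.12  1.15]
```

View pics/c9.png

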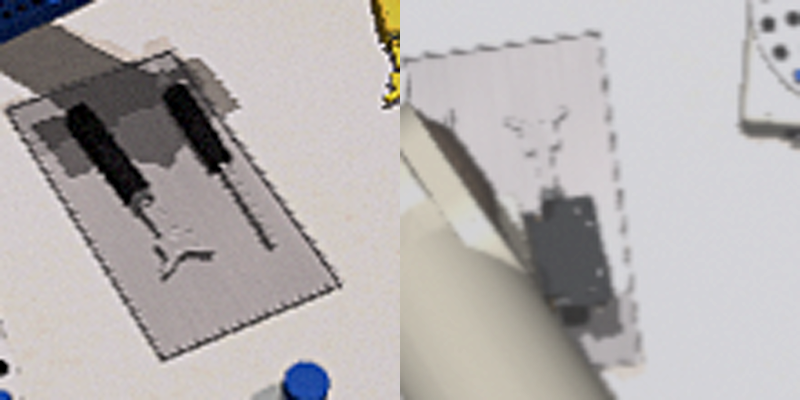

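The fork tool is back flat on its tray at scene crop (110,165), inside the rim and beside the untouched screwdriver. The clip fits within about 1 mm of the axis, and the arm is clear of everything.

```bash
python3 -c "
from plant import job_done; print(job_done())"
```

```text
the job is handed in; nothing more can be done
None
```

The job is handed in: the E-clip snapped into the spindle's groove at about 10.4 N, a final press with the fork held 9.2 N, and the fork tool is back on its tray; the judged result was not shown to me.

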